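# Short spin on the bench centrifuge

## Task

Give the samples a short spin, using only fingertip pushes and picking nothing up: first tip the mains rocker on the switch box fully over by pressing its raised end, then push the centrifuge's lid down fully shut without slamming it, and only then press the station's large round key down and keep it held. The program finishes while still holding that key fully down. Leave the small key unpressed, keep the switch box and the station on the worktop and about where they are, and leave the other things alone.

Things in the scene. Friction and masses are not known exactly. Their poses are not given: they have to be found in the camera images.
- rocker (a joint): mains rocker on the switch box, rad: 0 = off, 0.36 = fully over (on). Stiff, about 3 N on its raised end tips it, no spring; it stays where it is left
- rocker_raised (a point): point on the top face of the half of the rocker that stands raised while off, 20 mm from the pivot, in the middle of its width; moves with the rocker. The rocker is V-shaped, each half 30 mm long and 29 mm wide; off, the raised half slopes up 0.36 rad outwards and the other half lies level; on, the pressed half lies level, this point having sunk about 7 mm
- switch_box: white mains switch box, 125 x 90 x 46 mm, loose on rubber feet, 0.9 kg. Origin: centre of its underside; x along its length, z up. The rocker's pivot lies at (0, 21, 52) mm, its raised half points to the box's +x; a dummy round outlet sits beside it at -y
- lid (a joint): lid of the bench centrifuge, rad: 0 = shut, grows as it opens; starts 0.5 to 0.85. Stiff hinge: the lid stays where it is left; about 2 N on its front edge moves it
- lid_front (a point): point on the upper face of the lid's front bar, in the middle of its width, 143 mm from the hinge line and 17 mm from the front edge; moves with the lid. Bar 34 mm long, 150 mm wide, 10 mm thick
- lid_hinge (a point): point on the lid's hinge line (level, along the centrifuge's y), in the middle of its width; the lid's upper face lies 10 mm off the hinge line
- centrifuge: white bench centrifuge, 180 x 160 x 90 mm with an open bowl and rotor, fixed to the worktop. Origin: centre of its underside; its front (-x) faces the robot, the lid is hinged at its back (+x), 74 mm behind the origin and 90 mm up, so the lid's upper face is 100 mm up when shut
- spin_key (a joint): the large round key of the push-button station, m: 0 = up, 0.008 = fully down; springs back, 6 N holds it fully down
- spin_key_top (a point): centre of the top of the large round grey key (30 mm across); moves with it
- stop_key (a joint): the small round key of the station, m: 0 = up, 0.006 = fully down; springs back, 4 N
- stop_key_top (a point): centre of the top of the small round grey key (18 mm across), 67 mm from the large one
- station: white push-button station, 85 x 130 mm and 42 mm tall without its keys, loose on rubber feet, 0.9 kg. Origin: centre of its underside, z up; the large key lies toward its +y, the small one toward its -y
- jar: bystander: sample jar with blue screw lid, 49 mm across, 58 mm tall; origin at the centre of its underside
- weight: bystander: brass calibration weight with a knob, 29 mm across, 44 mm tall; origin at the centre of its underside
- level: bystander: small wooden block with a spirit level, 18 x 70 x 20 mm; origin at the centre of its underside
- brush: bystander: bench brush lying flat, 127 x 28 x 12 mm; origin at the centre of its underside
- petri: bystander: petri dish, 67 mm across, 15 mm tall; origin at the centre of its underside

How it is judged:
By the outcome, as a careful person would: the job done as asked, in the order asked, and still so for the second after the job is handed in, while the arm keeps its last pose, push and grip.
It also fails if it takes over 64 s, if anything falls off the work surface, if the arm or the gripper's body presses on something with over 40 N, if the wrist force passes 120 N, or if a joint passes its speed limit or range.

## Robot

A 6-joint arm with a two-finger parallel gripper is mounted at the origin on a cart in front of the work surface, level with it; the furniture and walls round the work are solid. World frame = base frame: x ahead of the robot, y to its left, z up, the work surface at z = 0. Lengths are in m, angles in rad, forces in N, time in s.
With the tool pointing down it reaches from about 0.375 to 0.975 m from the base axis. Payload 3.8 kg.
Tool frame: the origin (TCP) lies where the fingers leave the gripper's body, on its centre line; the fingertips stand 73 mm ahead of it and the grasp point (between the pads) lies 54 mm ahead of it (nose_length is the distance from the TCP to the fingertips, in m); z points along the fingers, y is the line along which they close (so a half turn about z gives the same grasp; the last joint's range is limited). The gripper opens to 85 mm and grips with 20 to 120 N. Pads are 22 mm wide; open, the fingers measure 114 mm over their backs; the gripper's body (76 mm by 85 mm) begins 54 mm behind the grasp point. The pads swing forward as they close: fully open they stand 13 mm farther back than shut.
Start: joints at [1.084, 0.264, 1.604, -0, 1.274, -0.037], TCP at [0.293, 0.608, 0.304] pointing down, gripper open.
Joint ranges: [-2.63, 2.63], [-0.94, 2.18], [0.31, 2.57], [-1.31, 4.45], [0, 2.66], [-2.55, 2.55]. Speed limits (rad/s): [2.57, 2.57, 3.14, 3.14, 3.14, 3.14].

## Interface

Orientations are given as a rotation vector (axis times angle).
In Python, from workcell import read_state, read_camera, calibration, finish_job, look_for, cut_out, tip_of, nose_length gives the robot as it stands.
- The arm moves only by the tool step_arm, never from a script. Its argument "targets" is a list of rows, each a list of 3 entries, a list of its own where there are three numbers: the turn, a rotation vector about the tool's x, y, z in rad, then the shift along the tool's x, y, z in mm, then the finger opening in mm, from 0 to 85.4. In form: [[[ax, ay, az], [x, y, z], grip], ...]. A call has 1 to 5 rows; each row shifts and turns the commanded pose from where the row before left it, along the tool's axes as they then stand; what a row does not reach is not made up. A row lasts 1/12 s, in which the tool goes at most 41.7 mm and 7.16 degrees, less where a joint would pass 70% of its speed; a pose out of reach is approached as far as the arm can. A call with a gripper value outside its range is refused whole. The fingers move at their own pace and stop on an object; "grip_force" is the grip in N (left out, the last holds). Time passes only in rows, so rows that do not move let the fingers close. It gives the time, the measured TCP pose, the force, the opening and the grip force at its end, in the units of the state.
- read_state(): the state, without advancing time (a new reading comes with each control period).
- read_camera(name): name is "scene" or "top" or "wrist"; returns the picture (420x560x3 uint8, red, green, blue); there is no depth.
- calibration(name): a dict with "camera_matrix" (3x3 intrinsics, pixels), "dist_coeffs" ([k1, k2, p1, p2, k3] as OpenCV has them; the pictures are not rectified), "R" (3x3) and "t" (3): a world point X has camera coordinates R X + t. Camera axes: x right, y down, z forward; pixel columns grow to the right and rows downward; lengths in m; the calibration is good to about 2 mm. A picture is of the moment at which its call begins: read the wrist's pose just before it. calibration takes no time and is no camera call; for the wrist camera it gives the pose at the moment of the call.
- finish_job(): hands the job in; it is judged then, once.
Trained networks look in the newest picture that a camera, given by its name, has taken for a name from the list of things; names that differ only in an ending like _2 or _b are one class to them, and where a whole thing is asked for, a point or a joint stands for the part that bears it (a point fixed in the world has none). Each returns a list of dicts, best first, with "score" (0 to 1); they miss things now and then, are a little off and sometimes report something else, mostly with a low value. They report only what shows in the picture. A call takes as long as a camera call.
- look_for(camera, query): "extent" ([left, top, right, bottom] in pixels, round what is visible of it).
- cut_out(camera, query): "region" (420x560 bool, what is visible of it) and "extent" ([left, top, right, bottom] in pixels, round what is visible of it).
- tip_of(camera, query): "at" ([row, column] in pixels: a listed point, or the origin of a listed thing).
The state is a dict: "time": time; "q": joint angles; "joint_vel": joint speeds; "joint_torque": joint torques, N m; "tool_pos": TCP position; "tcp_rot": TCP orientation; "wrist_force": force on the tool from outside, world axes, zero at the start; "torque": the same for the moment, N m; "width": opening from 0.0 (shut) to 1.0 (fully open); "grip_force": force on a finger pad.
Only numpy, scipy, OpenCV 4.12 (cv2) and the standard library are available. Lean on these libraries where they do the work, as an engineer would, in place of code of your own. Each camera call takes 0.05 s, during which the arm holds its last target. There are 200 camera calls.

## Working session

There is one attempt and no reset: what is moved stays moved. The work goes in short steps, Python scripts to look and compute and a tool call to move; the robot and the scene stay as the last step left them, time stands still between calls to the robot, and variables do not carry over. Pictures are saved under pics/ and viewed, at most 10 in all, crops included, and the job is handed in when it is done.

Besides the shell and the picture viewer there is one more tool, called after ">>>" as name(argument=value, ...), one argument or row to a line, values as JSON. step_arm: Moves the arm, as the interface text tells. Its arguments: {"type":"object","properties":{"targets":{"type":"array","items":{"type":"array"}},"grip_force":{"type":"number"}},"required":["targets"]}

```bash
mkdir -p pics; cat > h.py <<'E'
import numpy as np, cv2
from workcell import *
def ray(cam,row,col):
    c=calibration(cam);K=np.array(c["camera_matrix"]);d=np.array(c["dist_coeffs"]);R=np.array(c["R"]);t=np.array(c["t"])
    u=cv2.undistortPoints(np.array([[[col,row]]],float),K,d)[0,0]
    return -R.T@t, R.T@np.array([u[0],u[1],1.])
def at_z(cam,rc,z):
    o,v=ray(cam,*rc); return o+v*(z-o[2])/v[2]
def tri(obs):
    A=np.zeros((3,3));b=np.zeros(3)
    for cam,rc in obs:
        o,v=ray(cam,*rc);v=v/np.linalg.norm(v);P=np.eye(3)-np.outer(v,v);A+=P;b+=P@o
    X=np.linalg.solve(A,b)
    res=[]
    for cam,rc in obs:
        o,v=ray(cam,*rc);v=v/np.linalg.norm(v);res.append(np.linalg.norm((np.eye(3)-np.outer(v,v))@(X-o))*1000)
    return X,np.round(res,1)
E
python3 - <<'E'
from h import *
np.set_printoptions(precision=4,suppress=True)
s=read_state();print(s, nose_length() if callable(nose_length) else nose_length)
for c in["scene","top"]:
    cv2.imwrite(f"pics/{c}0.png",read_camera(c)[:,:,::-1]); 
for n in["rocker_raised","switch_box","lid_front","lid_hinge","centrifuge","spin_key_top","stop_key_top","station"]:
    ob=[]
    for c in["scene","top"]:
        r=tip_of(c,n)
        print(n,c,[(np.round(a["at"],1),round(a["score"],2)) for a in r[:2]])
        if r: ob.append((c,r[0]["at"]))
    if len(ob)==2: print("   ",*tri(ob))
E
```

```text
{'time': 0.0, 'q': array([ 1.0841,  0.2648,  1.6054, -0.    ,  1.2737, -0.0369]), 'joint_vel': array([ 0.0001,  0.0004,  0.0014, -0.0003, -0.0009,  0.0017]), 'joint_torque': array([  0.0004, -51.5102, -36.7311,  -0.0002,   0.0128,  -0.    ]), 'tool_pos': array([0.2932, 0.6074, 0.3025]), 'tcp_rot': array([-0.7004, -3.0619,  0.0034]), 'wrist_force': array([-0.4562,  0.3741,  0.1108]), 'torque': array([-0.0084,  0.0298,  0.0055]), 'grip_force': 0.0, 'width': 0.9965094152331458} 0.0726
rocker_raised scene [(array([232.3, 272.4]), 0.51)]
rocker_raised top [(array([224.8, 296.3]), 0.69)]
    [ 0.4864 -0.1699  0.0762] [0.4 0.4]
switch_box scene [(array([279. , 320.1]), 0.18)]
switch_box top [(array([232. , 301.6]), 0.92)]
    [ 0.5435 -0.2371 -0.1515] [70.3 70.3]
lid_front scene [(array([114.6, 206.9]), 0.79), (array([212. , 227.1]), 0.67)]
lid_front top [(array([195.2, 127.1]), 0.77)]
    [0.5415 0.2879 0.1953] [1.2 1.2]
lid_hinge scene [(array([132.4, 236.3]), 0.97)]
lid_hinge top [(array([172.3, 146.1]), 0.82)]
    [0.6372 0.2819 0.0794] [3.2 3.2]
centrifuge scene [(array([156. , 219.7]), 0.83), (array([200.1, 208. ]), 0.24)]
centrifuge top [(array([196.5, 155.1]), 0.88)]
    [0.5681 0.2783 0.0058] [6.6 6.6]
spin_key_top scene [(array([276.2, 319.7]), 0.55)]
spin_key_top top [(array([221.2, 362.3]), 0.4)]
    [ 0.5039 -0.3658  0.0733] [3.1 3.1]
stop_key_top scene [(array([298.8, 316.5]), 0.53), (array([360.2, 343.6]), 0.34)]
stop_key_top top [(array([235.9, 378.4]), 0.45)]
    [ 0.4593 -0.4131  0.0668] [0.1 0.1]
station scene [(array([298.1, 315.8]), 0.8), (array([233.9, 271.6]), 0.54)]
station top [(array([232.1, 366. ]), 0.61), (array([192.1, 127.2]), 0.19)]
    [ 0.4773 -0.3885  0.0149] [2.9 2.9]
```

View pics/scene0.png

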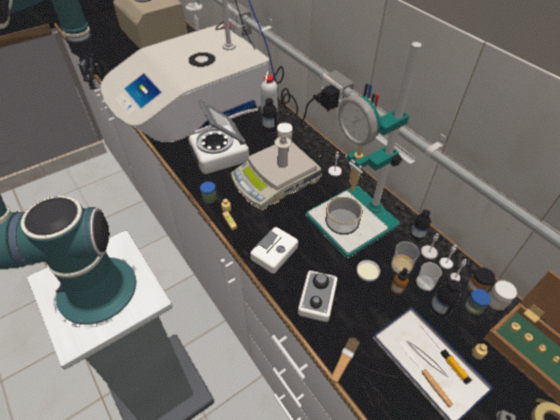

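View pics/top0.png

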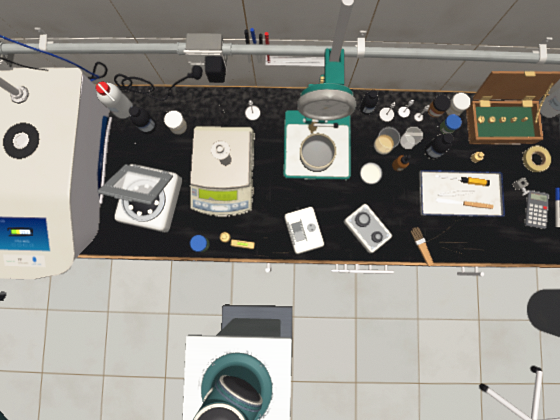

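The scene view shows the centrifuge with its lid open at about (215,140), the switch box at (274,248) and the station at (318,295). The top view shows them at (146,198), (304,230) and (367,228). I'll raise the arm and swing it over for wrist views.

>>> step_arm(
  targets=[
    [[0, 0, 0], [-16, -34, -16], 60],
    [[0, 0, 0], [-16, -34, -16], 30],
    [[0, 0, 0], [-16, -34, -16], 0],
    [[0, 0, 0], [-16, -34, -16], 0],
    [[0, 0, 0], [-16, -34, -16], 0],
  ],
)

```text
time: 1.32
tool_pos: [0.2913, 0.4183, 0.3844]
tcp_rot: [0.7, 3.063, -0.0]
wrist_force: [-0.0, -0.2, 0.7]
width: 0.299
grip_force: 0.0
```

>>> step_arm(
  targets=[
    [[0, 0, 0], [-36, -10, -4], 0],
    [[0, 0, 0], [-36, -10, -4], 0],
    [[0, 0, 0], [-36, -20, -4], 0],
    [[0, 0, 0], [-16, -34, 0], 0],
    [[0, 0, 0], [0, 0, 0], 0],
  ],
)

```text
time: 1.73
tool_pos: [0.3719, 0.2946, 0.3964]
tcp_rot: [0.708, 3.059, -0.004]
wrist_force: [-1.0, -0.1, -0.8]
width: -0.005
grip_force: 0.0
```

```bash
cat >> h.py <<'E'
from scipy.spatial.transform import Rotation as Rn
np.set_printoptions(precision=4,suppress=True)
def look(cam,names):
    read_camera(cam)
    for n in names:
        r=tip_of(cam,n); print(n,[(np.round(a["at"],1),round(a["score"],2)) for a in r[:2]])
def rows(target,n,s=None):
    "tool-frame shift in mm to bring TCP to target"
    s=s or read_state(); R=Rn.from_rotvec(s["tcp_rot"]).as_matrix()
    d=R.T@(np.array(target)-s["tool_pos"])*1000
    print("shift",np.round(d,1),"norm",round(np.linalg.norm(d),1),"per row",np.round(d/n,1))
E
python3 - <<'E'
from h import *
s=read_state();print(s["time"],s["tool_pos"],s["tcp_rot"],s["width"],s["q"])
im=read_camera("wrist");cv2.imwrite("pics/w1.png",im[:,:,::-1])
c=calibration("wrist");print(-np.array(c["R"]).T@np.array(c["t"]),np.array(c["R"])[2])
look("wrist",["lid_front","lid_hinge","centrifuge"])
E
```

```text
1.7333 [0.3719 0.2946 0.3964] [ 0.7076  3.0593 -0.004 ] -0.0050460778697152325 [ 0.6191 -0.1682  1.8873 -0.0029  1.4234 -0.4966]
[0.3099 0.3269 0.4658] [ 0.2408 -0.1169 -0.9635]
lid_front [(array([272. , 175.9]), 0.4), (array([329.3,  80.9]), 0.2)]
lid_hinge []
centrifuge [(array([275. , 322.4]), 0.62)]
```

View pics/w1.png

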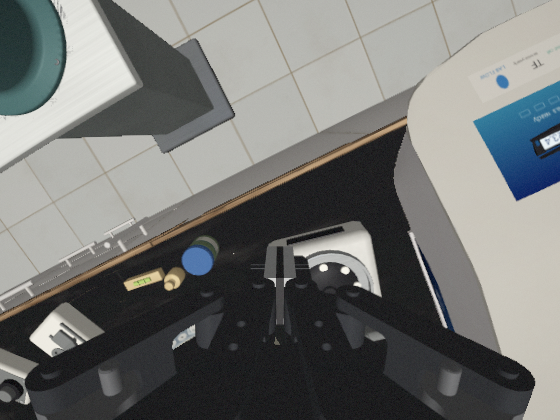

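The wrist view shows the centrifuge's front at about (320,240) and the jar at (200,258). The gripper hides what lies ahead of it, so I have to look from beyond an object. Next stop is the switch box, with the yaw squared up.

>>> step_arm(
  targets=[
    [[0, 0, -0.091], [-28, -28, 0], 0],
    [[0, 0, -0.091], [-28, -28, 0], 0],
    [[0, 0, -0.091], [-28, -28, 0], 0],
    [[0, 0, -0.091], [-24, -32, 0], 0],
    [[0, 0, -0.091], [-24, -32, 0], 0],
  ],
)

```text
time: 2.4
tool_pos: [0.4596, 0.1218, 0.396]
tcp_rot: [-0.02, 3.141, 0.001]
wrist_force: [1.2, -0.2, 0.4]
width: -0.002
grip_force: 0.0
```

>>> step_arm(
  targets=[
    [[0, 0, 0], [-10, -38, 8], 0],
    [[0, 0, 0], [-10, -38, 8], 0],
    [[0, 0, 0], [-10, -38, 8], 0],
    [[0, 0, 0], [-10, -38, 8], 0],
    [[0, 0, 0], [0, -38, 8], 0],
  ],
)

```text
time: 2.82
tool_pos: [0.502, -0.0686, 0.3553]
tcp_rot: [-0.012, 3.141, 0.0]
wrist_force: [0.7, 0.2, -0.5]
width: -0.003
grip_force: 0.0
```

>>> step_arm(
  targets=[
    [[0, 0, 0], [0, -38, 0], 0],
    [[0, 0, 0], [0, -38, 0], 0],
    [[0, 0, 0], [0, -38, 0], 0],
    [[0, 0, 0], [0, 0, 0], 0],
    [[0, 0, 0], [0, 0, 0], 0],
  ],
)

```text
time: 3.23
tool_pos: [0.5015, -0.1826, 0.3553]
tcp_rot: [0.005, -3.141, -0.001]
wrist_force: [-0.7, 0.8, 0.3]
width: -0.001
grip_force: 0.0
```

```bash
python3 - <<'E'
from h import *
s=read_state();print(s["time"],s["tool_pos"],s["tcp_rot"],s["width"],s["q"])
im=read_camera("wrist");cv2.imwrite("pics/w2.png",im[:,:,::-1])
for n,z in [("rocker_raised",.059),("switch_box",0),("spin_key_top",.055),("stop_key_top",.052),("station",0)]:
    for r in tip_of("wrist",n)[:2]: print(n,r["at"],r["score"],at_z("wrist",r["at"],z))
E
```

```text
3.2333 [ 0.5015 -0.1826  0.3553] [ 0.0053 -3.1408 -0.0012] -0.0011036717771756544 [-0.3961 -0.0331  1.8387  0.0004  1.337  -1.9704]
rocker_raised [174.7, 292.1] 0.78 [ 0.4855 -0.1639  0.059 ]
switch_box [161.6, 272.7] 0.71 [ 0.475  -0.1895  0.    ]
spin_key_top [195.5, 135.4] 0.82 [ 0.5145 -0.3696  0.055 ]
stop_key_top [156.5, 98.0] 0.65 [ 0.4637 -0.415   0.052 ]
station [169.1, 138.7] 0.67 [ 0.4867 -0.3882  0.    ]
```

View pics/w2.png

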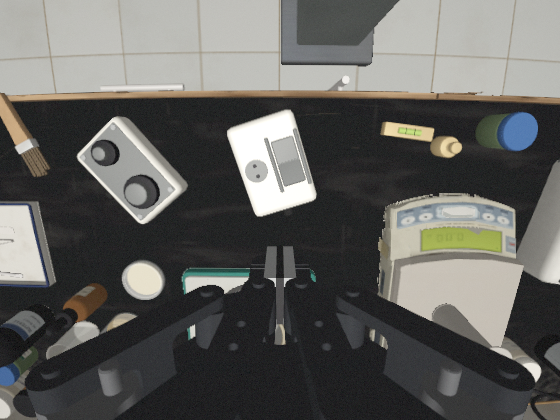

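The wrist view shows the box at (272,163), with the rocker's raised half at (293,177) pointing about 19° left of world +x. That agrees with the networks' point at (0.486, -0.164). The station's keys are at (141,192) and (104,153). I'll descend onto the rocker.

>>> step_arm(
  targets=[
    [[0, 0, 0], [4, 5, 38], 0],
    [[0, 0, 0], [4, 5, 38], 0],
    [[0, 0, 0], [4, 5, 38], 0],
    [[0, 0, 0], [4, 4, 38], 0],
    [[0, 0, 0], [0, 0, 30], 0],
  ],
)

```text
time: 3.95
tool_pos: [0.483, -0.1607, 0.1712]
tcp_rot: [0.011, -3.139, -0.002]
wrist_force: [0.5, -0.8, -0.2]
width: -0.0
grip_force: 0.0
```

>>> step_arm(
  targets=[
    [[0, 0, 0], [0, 0, 12], 0],
    [[0, 0, 0], [0, 0, 6], 0],
    [[0, 0, 0], [0, 0, 6], 0],
    [[0, 0, 0], [0, 0, 4], 0],
    [[0, 0, 0], [0, 0, 0], 0],
  ],
)

```text
time: 4.37
tool_pos: [0.4859, -0.1633, 0.147]
tcp_rot: [-0.008, 3.139, -0.001]
wrist_force: [-0.0, -0.3, -0.3]
width: 0.001
grip_force: 0.0
```

```bash
python3 - <<'E'
from h import *
im=read_camera("wrist");cv2.imwrite("pics/w3.png",im[:,:,::-1])
E
```

```text
(no output)
```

View pics/w3.png

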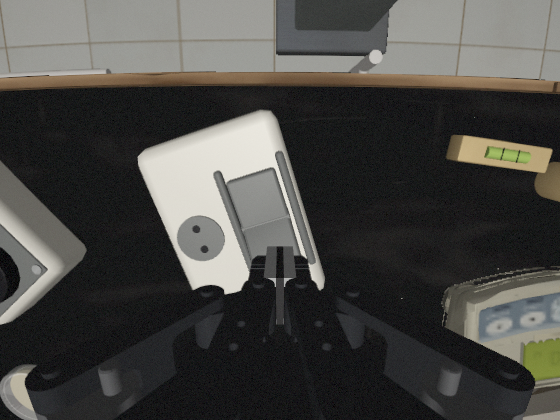

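The view shows the tip at (280,258), centred between two guard rails over the rocker's raised half. I'll press down.

>>> step_arm(
  targets=[
    [[0, 0, 0], [0, 0, 6], 0],
    [[0, 0, 0], [0, 0, 5], 0],
    [[0, 0, 0], [0, 0, 4], 0],
    [[0, 0, 0], [0, 0, 2], 0],
    [[0, 0, 0], [0, 0, 2], 0],
  ],
)

```text
time: 4.83
tool_pos: [0.486, -0.1634, 0.1292]
tcp_rot: [-0.008, 3.14, -0.001]
wrist_force: [-6.4, 3.2, 30.2]
width: 0.002
grip_force: 14.8
```

>>> step_arm(
  targets=[
    [[0, 0, 0], [0, 0, 2], 0],
    [[0, 0, 0], [0, 0, 1], 0],
    [[0, 0, 0], [0, 0, 0], 0],
  ],
)

```text
time: 5.08
tool_pos: [0.4862, -0.1634, 0.1291]
tcp_rot: [-0.008, 3.14, -0.001]
wrist_force: [-10.5, 4.9, 36.0]
width: -0.0
grip_force: 17.9
```

>>> step_arm(
  targets=[
    [[0, 0, 0], [0, 0, -10], 0],
    [[0, 0, 0], [0, 0, -20], 0],
    [[0, 0, 0], [-20, 0, -35], 0],
    [[0, 0, 0], [-20, 0, -35], 0],
    [[0, 0, 0], [0, 0, 0], 0],
  ],
)

```text
time: 5.5
tool_pos: [0.531, -0.1643, 0.2318]
tcp_rot: [-0.009, 3.128, -0.007]
wrist_force: [1.1, -0.8, 1.3]
width: 0.002
grip_force: 0.0
```

```bash
python3 - <<'E'
from h import *
s=read_state();print(s["time"],s["tool_pos"],s["wrist_force"])
im=read_camera("wrist");cv2.imwrite("pics/w4.png",im[:,:,::-1])
for n,z in [("rocker_raised",.054),("switch_box",0)]:
    for r in tip_of("wrist",n)[:2]: print(n,r["at"],r["score"],at_z("wrist",r["at"],z))
E
```

```text
5.5 [ 0.531  -0.1643  0.2318] [ 1.1308 -0.8242  1.3082]
rocker_raised [161.6, 280.6] 0.67 [ 0.4821 -0.1623  0.054 ]
switch_box [139.6, 254.3] 0.75 [ 0.4634 -0.1873  0.    ]
```

View pics/w4.png

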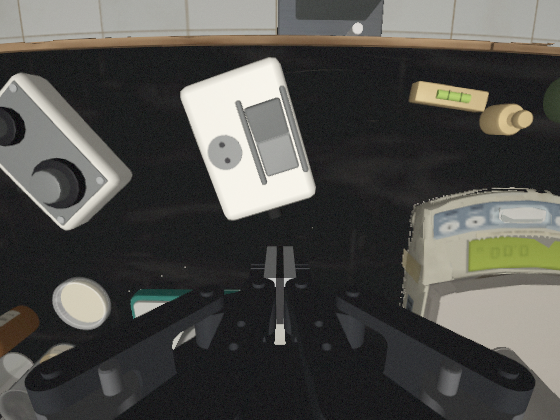

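The view shows the rocker's shading has swapped: the near half at (265,118) is now dark and the far half at (275,150) is light, so it tipped. I'll check with numbers whether it is fully over, because the rails may have stopped the tip.

```bash
python3 - <<'E'
from h import *
print(calibration("wrist")["camera_matrix"])
a=[cv2.imread(f"pics/{n}.png") for n in("w2","w3","w4")]
def m(i,c,r,k=4): return a[i][r-k:r+k+1,c-k:c+k+1].mean((0,1)).round(1)
print("off level/raised w2",m(0,285,147),m(0,291,174)); print("off w3",m(1,256,195),m(1,268,236))
print("now near/far",m(2,265,118),m(2,275,152)); print("box white w2,w3,w4",m(0,248,140),m(1,180,180),m(2,215,115))
ims=[cv2.resize(x,None,fx=k,fy=k,interpolation=cv2.INTER_CUBIC) for x,k in((a[1][140:275,200:330],3),(a[2][75:195,220:320],4))]
h=max(i.shape[0] for i in ims)
cv2.imwrite("pics/c1.png",np.hstack([cv2.copyMakeBorder(i,0,h-i.shape[0],0,5,0) for i in ims]))
E
```

```text
[[289.9675   0.     279.4838]
 [  0.     289.9675 211.6694]
 [  0.       0.       1.    ]]
off level/raised w2 [180.6 184.  183.3] [151.7 154.5 153. ]
off w3 [142.2 145.4 144.6] [125.  127.6 126.5]
now near/far [131.4 134.2 132.7] [163.9 167.  166.4]
box white w2,w3,w4 [255. 255. 255.] [211.9 220.9 223.6] [233.7 242.3 245. ]
```

View pics/c1.png

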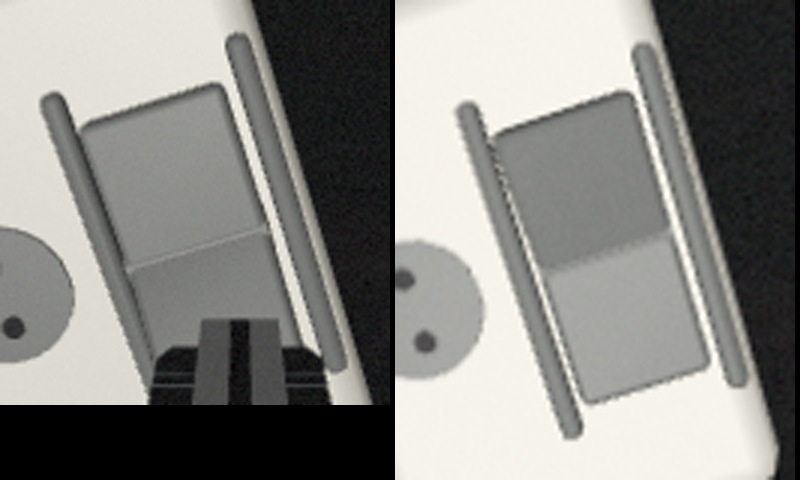

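The crop shows the rocker with its near half now raised and dark and its far half light, with guard rails alongside. I'll fit the rocker angle to the corner pixels.

```bash
python3 - <<'E'
from h import *
from scipy.optimize import least_squares
c=calibration("wrist")
uv=np.array([[495,135],[632,95],[547,268],[670,235],[590,402],[708,362]],float);uv[:,0]=(uv[:,0]-395)/4+220;uv[:,1]=uv[:,1]/4+75
def pts(p):
    x,y,z,w,f=p;L=.03;h=.0145;a=f;b=.36-f
    P=np.array([[-L*np.cos(a),-h,L*np.sin(a)],[-L*np.cos(a),h,L*np.sin(a)],[0,-h,0],[0,h,0],[L*np.cos(b),-h,L*np.sin(b)],[L*np.cos(b),h,L*np.sin(b)]])
    return P@Rn.from_euler("z",w).as_matrix().T+[x,y,z]
def proj(P): return cv2.projectPoints(P,cv2.Rodrigues(np.array(c["R"]))[0],np.array(c["t"]),np.array(c["camera_matrix"]),np.array(c["dist_coeffs"]))[0][:,0]
for fix in (None,0,.1,.2,.3,.36):
    g=lambda p:(proj(pts(p if fix is None else [*p[:4],fix]))-uv).ravel()
    r=least_squares(g,[.468,-.17,.052,.33,.3],x_scale=[.01,.01,.01,.1,.1]);print(fix,r.x,np.sqrt(2*r.cost/12))
E
```

```text
None [ 0.461  -0.1681  0.031   0.3072  0.2841] 0.6195551182357567
0 [ 0.4613 -0.168   0.0323  0.3126  0.3   ] 0.8624082331190168
0.1 [ 0.4612 -0.168   0.0301  0.3108  0.3   ] 0.731270759046152
0.2 [ 0.4611 -0.1681  0.0298  0.3089  0.3   ] 0.6477440275705089
0.3 [ 0.4609 -0.1681  0.0314  0.3069  0.3   ] 0.6208267615720656
0.36 [ 0.4608 -0.1681  0.0333  0.3056  0.3   ] 0.6526623603626848
```

>>> step_arm(
  targets=[
    [[0, 0, 0.103], [0, 0, 0], 0],
    [[0, 0, 0.103], [0, 0, 0], 0],
    [[0, 0, 0.103], [0, 0, 0], 0],
    [[0, 0, 0], [0, 0, 0], 0],
    [[0, 0, 0], [0, 0, 0], 0],
  ],
)

```text
time: 6.07
tool_pos: [0.523, -0.1623, 0.2217]
tcp_rot: [-0.471, -3.102, -0.001]
wrist_force: [-0.2, -0.1, -0.3]
width: 0.0
grip_force: 0.0
```

```bash
python3 - <<'E'
from h import *
s=read_state();print(s["time"],s["tool_pos"],s["tcp_rot"],s["q"])
read_camera("wrist")
R=Rn.from_rotvec(s["tcp_rot"]).as_matrix();print(R)
for n,z in [("rocker_raised",.053),("switch_box",0)]:
    for r in tip_of("wrist",n)[:2]: print(n,r["at"],r["score"],at_z("wrist",r["at"],z))
rows([.483,-.162,.145],5)
E
```

```text
6.0667 [ 0.523  -0.1623  0.2217] [-0.4706 -3.1018 -0.0011] [-0.3464  0.0935  1.9614 -0.0002  1.091  -1.6159]
[[-0.955   0.2966 -0.0042]
 [ 0.2966  0.955   0.0014]
 [ 0.0044  0.0001 -1.    ]]
rocker_raised [176.7, 261.0] 0.75 [ 0.4879 -0.1672  0.053 ]
switch_box [162.5, 238.3] 0.64 [ 0.4745 -0.1902  0.    ]
shift [ 39.2 -11.6  78. ] norm 88.0 per row [ 7.8 -2.3 15.6]
```

>>> step_arm(
  targets=[
    [[0, 0, -0.12], [0, 0, 6], 0],
    [[0, 0, -0.12], [0, 0, 6], 0],
    [[0, 0, -0.12], [0, 0, 6], 0],
    [[0, 0, -0.12], [0, 0, 6], 0],
    [[0, 0, -0.12], [0, 0, 6], 0],
  ],
)

```text
time: 6.63
tool_pos: [0.5246, -0.1627, 0.1934]
tcp_rot: [0.475, -3.105, -0.0]
wrist_force: [0.3, 0.9, -0.7]
width: -0.001
grip_force: 0.0
```

>>> step_arm(
  targets=[
    [[0, 0, 0], [0, 0, 0], 0],
    [[0, 0, 0], [0, 0, 0], 0],
  ],
)

```text
time: 6.8
tool_pos: [0.5244, -0.1626, 0.1934]
tcp_rot: [0.459, -3.107, -0.001]
wrist_force: [0.3, 0.2, -0.4]
width: -0.002
grip_force: 0.0
```

```bash
python3 - <<'E'
from h import *
s=read_state();print(s["time"],s["tool_pos"],s["tcp_rot"],s["q"])
read_camera("wrist")
R=Rn.from_rotvec(s["tcp_rot"]).as_matrix();print(R)
for n,z in [("rocker_raised",.053),("switch_box",0)]:
    for r in tip_of("wrist",n)[:2]: print(n,r["at"],r["score"],at_z("wrist",r["at"],z))
rows([.488,-.165,.137],5)
E
```

```text
6.8 [ 0.5244 -0.1626  0.1934] [ 0.4595 -3.1067 -0.0008] [-0.3461  0.124   1.9849 -0.0001  1.034  -2.2105]
[[-0.9572 -0.2895 -0.0012]
 [-0.2895  0.9572  0.0004]
 [ 0.001   0.0007 -1.    ]]
rocker_raised [179.7, 290.5] 0.65 [ 0.4896 -0.1644  0.053 ]
switch_box [146.4, 265.0] 0.7 [ 0.4755 -0.1907  0.    ]
shift [36.1  8.7 57.3] norm 68.3 per row [ 7.2  1.7 11.5]
```

>>> step_arm(
  targets=[
    [[0, 0, 0], [9, 2, 14], 0],
    [[0, 0, 0], [9, 2, 14], 0],
    [[0, 0, 0], [9, 2, 14], 0],
    [[0, 0, 0], [8, 2, 10], 0],
    [[0, 0, 0], [0, 0, 5], 0],
  ],
)

```text
time: 7.37
tool_pos: [0.4867, -0.1649, 0.1353]
tcp_rot: [0.461, -3.104, -0.003]
wrist_force: [-0.4, -0.2, -0.7]
width: 0.006
grip_force: 0.0
```

>>> step_arm(
  targets=[
    [[0, 0, 0], [0, 0, 4], 0],
    [[0, 0, 0], [0, 0, 0], 0],
  ],
)

```text
time: 7.53
tool_pos: [0.4892, -0.1654, 0.1327]
tcp_rot: [-0.463, 3.107, 0.0]
wrist_force: [0.6, 1.1, -0.1]
width: -0.002
grip_force: 0.0
```

>>> step_arm(
  targets=[
    [[0, 0, 0], [0, 0, 2], 0],
    [[0, 0, 0], [0, 0, 0], 0],
  ],
)

```text
time: 7.7
tool_pos: [0.4899, -0.1655, 0.1315]
tcp_rot: [-0.463, 3.106, -0.001]
wrist_force: [0.1, 0.0, 0.2]
width: -0.001
grip_force: 0.0
```

>>> step_arm(
  targets=[
    [[0, 0, 0], [0, 0, 2], 0],
    [[0, 0, 0], [0, 0, 0], 0],
  ],
)

```text
time: 7.87
tool_pos: [0.49, -0.1656, 0.1297]
tcp_rot: [-0.463, 3.105, -0.002]
wrist_force: [0.3, 0.3, 1.4]
width: -0.001
grip_force: 0.4
```

>>> step_arm(
  targets=[
    [[0, 0, 0], [0, 0, 2], 0],
    [[0, 0, 0], [0, 0, 0], 0],
  ],
)

```text
time: 8.03
tool_pos: [0.4901, -0.1656, 0.1294]
tcp_rot: [-0.463, 3.106, -0.001]
wrist_force: [-4.5, 1.4, 14.1]
width: -0.001
grip_force: 7.2
```

>>> step_arm(
  targets=[
    [[0, 0, 0], [0, 0, 2], 0],
    [[0, 0, 0], [0, 0, 0], 0],
  ],
)

```text
time: 8.2
tool_pos: [0.4902, -0.1657, 0.1291]
tcp_rot: [-0.463, 3.106, -0.001]
wrist_force: [-9.3, 4.0, 26.2]
width: 0.0
grip_force: 13.3
```

Pressed at a second spot, lined up between the rails, the tip met the same hard level face at the same height, so the rocker is fully over. Next I'll lift off and look at the centrifuge from above.

>>> step_arm(
  targets=[
    [[0, 0, 0], [0, 0, -15], 0],
    [[0, 0, 0], [0, 0, -35], 0],
    [[0, 0, 0], [0, 0, -40], 0],
    [[0, 0, 0.11], [0, 0, -40], 0],
    [[0, 0, 0.11], [0, 0, -40], 0],
  ],
)

```text
time: 8.62
tool_pos: [0.4885, -0.1651, 0.2964]
tcp_rot: [0.112, -3.139, -0.0]
wrist_force: [0.9, -0.6, -0.8]
width: 0.002
grip_force: 0.0
```

>>> step_arm(
  targets=[
    [[0, 0, 0.12], [0, 0, -40], 0],
    [[0, 0, 0.12], [0, 0, -40], 0],
    [[0, 0, 0.12], [0, 0, -40], 0],
    [[0, 0, 0], [0, 38, 0], 0],
    [[0, 0, 0], [0, 38, 0], 0],
  ],
)

```text
time: 9.03
tool_pos: [0.5115, -0.0933, 0.4196]
tcp_rot: [0.451, 3.101, -0.002]
wrist_force: [-0.1, 0.2, -1.0]
width: -0.003
grip_force: 0.0
```

>>> step_arm(
  targets=[
    [[0, 0, 0], [0, 38, 0], 0],
    [[0, 0, 0], [0, 38, 0], 0],
    [[0, 0, 0], [0, 38, 0], 0],
    [[0, 0, 0], [0, 38, 0], 0],
    [[0, 0, 0], [0, 38, 0], 0],
  ],
)

```text
time: 9.45
tool_pos: [0.5635, 0.0919, 0.4149]
tcp_rot: [0.444, 3.11, -0.0]
wrist_force: [1.2, -1.0, 0.6]
width: -0.003
grip_force: 0.0
```

>>> step_arm(
  targets=[
    [[0, 0, 0], [-10, 38, 0], 0],
    [[0, 0, 0], [-10, 38, 0], 0],
    [[0, 0, 0], [-10, 38, 0], 0],
    [[0, 0, 0], [0, 0, 0], 0],
    [[0, 0, 0], [0, 0, 0], 0],
  ],
)

```text
time: 9.87
tool_pos: [0.6245, 0.193, 0.4133]
tcp_rot: [-0.439, -3.108, 0.002]
wrist_force: [-0.3, -0.0, -0.0]
width: 0.003
grip_force: 0.0
```

```bash
python3 - <<'E'
from h import *
s=read_state();print(s["time"],s["tool_pos"],s["tcp_rot"],s["q"])
im=read_camera("wrist");cv2.imwrite("pics/w5.png",im[:,:,::-1])
for n,z in [("lid_front",.197),("lid_hinge",.09),("centrifuge",0)]:
    for r in tip_of("wrist",n)[:2]: print(n,r["at"],r["score"],at_z("wrist",r["at"],z))
E
```

```text
9.8667 [0.6245 0.193  0.4133] [-0.4393 -3.1085  0.0017] [ 0.2616  0.1799  1.5073 -0.0001  1.4568 -1.0283]
lid_front [96.8, 356.7] 0.74 [0.5473 0.2882 0.197 ]
lid_hinge [177.6, 338.0] 0.58 [0.6387 0.2694 0.09  ]
```

View pics/w5.png

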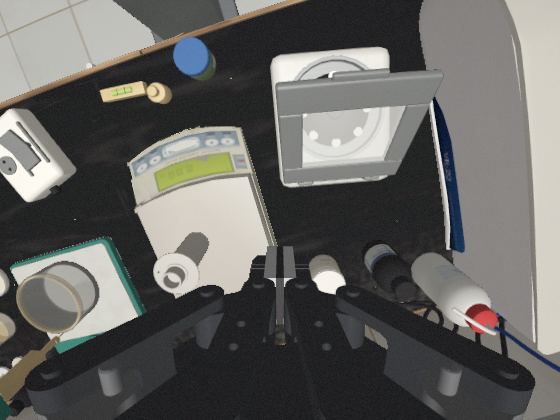

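The view shows the lid's front bar at (357,90) and its hinge bar at (340,175), with the tool lined up with the centrifuge. The lid points fit an opening of about 0.78 rad. I'll compute the closing arc.

```bash
cat > arc.py <<'E'
from h import *
s=read_state();R=Rn.from_rotvec(s["tcp_rot"]).as_matrix()
H=np.array([.638,.271]);f=np.array([-.975,.22]);f/=np.linalg.norm(f)
def tcp(th,up=0):
    S=.143*np.cos(th)-.01*np.sin(th);z=.09+.143*np.sin(th)+.01*np.cos(th);c=S-.008*np.sin(th)
    return np.array([*(H+f*c),z+(c+.011-S)*np.tan(th)+.0726+up])
p=s["tool_pos"]
for th,up in [(.8,.03),(.8,.003),(.7,0),(.6,0),(.5,0),(.4,0),(.3,0),(.2,0),(.1,0),(.05,0),(0,0)]:
    q=tcp(th,up);print(th,q,"shift",np.round(R.T@(q-p)*1000,1));p=q
E
python3 arc.py
```

```text
0.8 [0.5534 0.2901 0.3076] shift [ 95.7  76.4 107.6]
0.8 [0.5534 0.2901 0.2806] shift [ 0.  0. 27.]
0.7 [0.5426 0.2925 0.2673] shift [11.  -0.7 13.3]
0.6 [0.5328 0.2947 0.256 ] shift [10.1 -0.6 11.3]
0.5 [0.524  0.2967 0.2438] shift [ 9.  -0.6 12.2]
0.4 [0.5164 0.2984 0.2308] shift [ 7.8 -0.5 13. ]
0.3 [0.5099 0.2999 0.2171] shift [ 6.6 -0.4 13.7]
0.2 [0.5048 0.3011 0.2027] shift [ 5.3 -0.3 14.4]
0.1 [0.501  0.3019 0.1878] shift [ 3.9 -0.2 14.9]
0.05 [0.4996 0.3022 0.1803] shift [ 1.4 -0.1  7.6]
0 [0.4985 0.3025 0.1726] shift [ 1.1 -0.1  7.7]
```

>>> step_arm(
  targets=[
    [[0, 0, 0], [24, 19, 6], 0],
    [[0, 0, 0], [24, 19, 10], 0],
    [[0, 0, 0], [24, 19, 20], 0],
    [[0, 0, 0], [24, 19, 20], 0],
    [[0, 0, 0], [0, 0, 25], 0],
  ],
)

```text
time: 10.48
tool_pos: [0.5509, 0.2935, 0.3358]
tcp_rot: [0.442, 3.109, 0.007]
wrist_force: [-0.2, -0.8, 0.1]
width: 0.002
grip_force: 0.0
```

>>> step_arm(
  targets=[
    [[0, 0, 0], [0, 0, 16], 0],
    [[0, 0, 0], [0, 0, 0], 0],
    [[0, 0, 0], [0, 0, 0], 0],
  ],
)

```text
time: 10.73
tool_pos: [0.5527, 0.2896, 0.3176]
tcp_rot: [-0.446, -3.108, 0.002]
wrist_force: [0.7, 0.6, 0.5]
width: -0.001
grip_force: 0.0
```

```bash
python3 - <<'E'
from h import *
s=read_state();print(s["time"],s["tool_pos"],s["q"])
im=read_camera("scene");cv2.imwrite("pics/s6.png",cv2.resize(im[60:200,150:300,::-1],None,fx=4,fy=4))
import arc
E
```

```text
10.7333 [0.5527 0.2896 0.3176] [ 0.4429  0.1611  1.702  -0.0002  1.2801 -0.8428]
0.8 [0.5534 0.2901 0.3076] shift [ 0.2  0.  11.5]
0.8 [0.5534 0.2901 0.2806] shift [ 0. -0. 27.]
0.7 [0.5426 0.2925 0.2673] shift [11.1 -0.7 13.3]
0.6 [0.5328 0.2947 0.256 ] shift [10.1 -0.6 11.3]
0.5 [0.524  0.2967 0.2438] shift [ 9.  -0.6 12.2]
0.4 [0.5164 0.2984 0.2308] shift [ 7.8 -0.5 13. ]
0.3 [0.5099 0.2999 0.2171] shift [ 6.6 -0.4 13.7]
0.2 [0.5048 0.3011 0.2027] shift [ 5.3 -0.3 14.4]
0.1 [0.501  0.3019 0.1878] shift [ 3.9 -0.3 14.9]
0.05 [0.4996 0.3022 0.1803] shift [ 1.4 -0.1  7.6]
0 [0.4985 0.3025 0.1726] shift [ 1.1 -0.1  7.7]
```

View pics/s6.png

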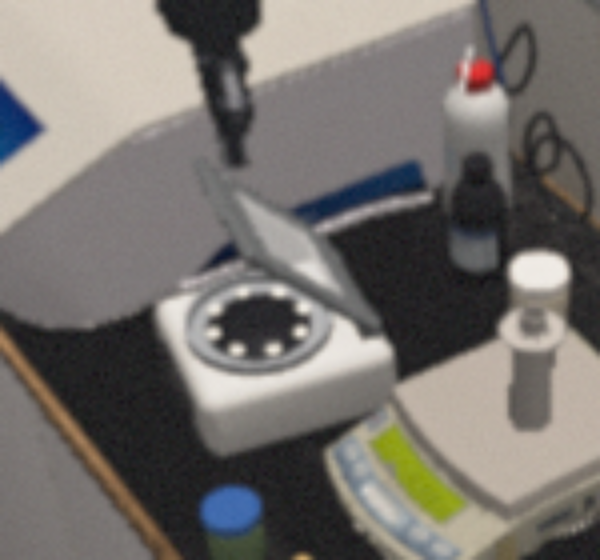

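The crop shows the tip at (235,160), just above the lid's front bar at (210,180). Now I'll push along the arc.

>>> step_arm(
  targets=[
    [[0, 0, 0], [0, 0, 12], 0],
    [[0, 0, 0], [0, 0, 10], 0],
    [[0, 0, 0], [0, 0, 7], 0],
    [[0, 0, 0], [0, 0, 5], 0],
    [[0, 0, 0], [0, 0, 3], 0],
  ],
)

```text
time: 11.2
tool_pos: [0.5529, 0.2906, 0.2795]
tcp_rot: [-0.444, -3.108, 0.002]
wrist_force: [0.4, 0.1, 1.2]
width: 0.003
grip_force: 0.6
```

>>> step_arm(
  targets=[
    [[0, 0, 0], [2, 0, 4], 0],
    [[0, 0, 0], [5, 0, 6], 0],
    [[0, 0, 0], [5, 0, 6], 0],
    [[0, 0, 0], [5, 0, 6], 0],
    [[0, 0, 0], [5, 0, 6], 0],
  ],
)

```text
time: 11.62
tool_pos: [0.5315, 0.2972, 0.2523]
tcp_rot: [-0.444, -3.11, 0.0]
wrist_force: [0.4, 0.2, 0.2]
width: 0.0
grip_force: 0.5
```

>>> step_arm(
  targets=[
    [[0, 0, 0], [4, 0, 6], 0],
    [[0, 0, 0], [4, 0, 6], 0],
    [[0, 0, 0], [4, 0, 6], 0],
    [[0, 0, 0], [3, 0, 6], 0],
    [[0, 0, 0], [3, 0, 6], 0],
  ],
)

```text
time: 12.03
tool_pos: [0.5144, 0.3022, 0.2222]
tcp_rot: [-0.444, -3.11, 0.0]
wrist_force: [1.1, -1.0, 1.6]
width: 0.0
grip_force: 0.5
```

```bash
python3 - <<'E'
from h import *
s=read_state();print(s["time"],s["tool_pos"],s["wrist_force"])
for c in("scene","top"):
    read_camera(c)
ob=[]
for c in("scene","top"):
    r=tip_of(c,"lid_front");print(c,r[:2])
    if r: ob.append((c,r[0]["at"]))
if len(ob)==2: print(tri(ob))
import arc
E
```

```text
12.0333 [0.5144 0.3022 0.2222] [ 1.1285 -1.0017  1.6373]
scene [{'at': [125.2, 199.0], 'score': 0.92}]
top [{'at': [210.4, 130.9], 'score': 0.68}]
(array([0.5049, 0.2842, 0.17  ]), array([0.4, 0.4]))
0.8 [0.5534 0.2901 0.3076] shift [-40.5  -0.8 -85.1]
0.8 [0.5534 0.2901 0.2806] shift [-0.  0. 27.]
0.7 [0.5426 0.2925 0.2673] shift [11.  -0.7 13.3]
0.6 [0.5328 0.2947 0.256 ] shift [10.1 -0.6 11.3]
0.5 [0.524  0.2967 0.2438] shift [ 9.  -0.6 12.2]
0.4 [0.5164 0.2984 0.2308] shift [ 7.8 -0.5 13. ]
0.3 [0.5099 0.2999 0.2171] shift [ 6.6 -0.4 13.8]
0.2 [0.5048 0.3011 0.2027] shift [ 5.3 -0.3 14.4]
0.1 [0.501  0.3019 0.1878] shift [ 3.9 -0.2 14.9]
0.05 [0.4996 0.3022 0.1803] shift [ 1.4 -0.1  7.6]
0 [0.4985 0.3025 0.1726] shift [ 1.1 -0.1  7.7]
```

The lid is following. I'll carry on, slower.

>>> step_arm(
  targets=[
    [[0, 0, 0], [2, 0, 5], 0],
    [[0, 0, 0], [2, 0, 5], 0],
    [[0, 0, 0], [2, 0, 5], 0],
    [[0, 0, 0], [2, 0, 5], 0],
    [[0, 0, 0], [2, 0, 4], 0],
  ],
)

```text
time: 12.65
tool_pos: [0.505, 0.3049, 0.1981]
tcp_rot: [-0.444, -3.11, 0.0]
wrist_force: [-0.1, 0.0, 0.6]
width: -0.004
grip_force: 0.4
```

>>> step_arm(
  targets=[
    [[0, 0, 0], [1, 0, 3], 0],
    [[0, 0, 0], [1, 0, 3], 0],
    [[0, 0, 0], [1, 0, 2], 0],
    [[0, 0, 0], [1, 0, 2], 0],
    [[0, 0, 0], [0, 0, 2], 0],
  ],
)

```text
time: 13.07
tool_pos: [0.5012, 0.3061, 0.1867]
tcp_rot: [-0.444, -3.11, 0.0]
wrist_force: [-1.7, 0.6, 0.6]
width: -0.001
grip_force: 0.4
```

>>> step_arm(
  targets=[
    [[0, 0, 0], [0, 0, 1.5], 0],
    [[0, 0, 0], [0, 0, 1.5], 0],
    [[0, 0, 0], [0, 0, 1.5], 0],
    [[0, 0, 0], [0, 0, 1.5], 0],
    [[0, 0, 0], [0, 0, 1.5], 0],
  ],
)

```text
time: 13.48
tool_pos: [0.5014, 0.3061, 0.1793]
tcp_rot: [-0.444, -3.11, -0.0]
wrist_force: [-0.3, 0.3, 1.1]
width: -0.002
grip_force: 0.4
```

>>> step_arm(
  targets=[
    [[0, 0, 0], [0, 0, 1], 0],
    [[0, 0, 0], [0, 0, 1], 0],
    [[0, 0, 0], [0, 0, 1], 0],
    [[0, 0, 0], [0, 0, 1], 0],
    [[0, 0, 0], [0, 0, 1], 0],
  ],
)

```text
time: 13.9
tool_pos: [0.5014, 0.306, 0.1743]
tcp_rot: [-0.444, -3.11, 0.0]
wrist_force: [-0.6, 0.4, 1.0]
width: 0.0
grip_force: 0.4
```

>>> step_arm(
  targets=[
    [[0, 0, 0], [0, 0, 1], 0],
    [[0, 0, 0], [0, 0, 1], 0],
    [[0, 0, 0], [0, 0, 1], 0],
    [[0, 0, 0], [0, 0, 1], 0],
    [[0, 0, 0], [0, 0, 0], 0],
  ],
)

```text
time: 14.32
tool_pos: [0.5015, 0.3061, 0.1725]
tcp_rot: [-0.444, -3.11, 0.0]
wrist_force: [-5.5, -2.4, 13.4]
width: -0.003
grip_force: 6.1
```

The lid stopped at exactly 0.100 m, so it is shut and the tip height can be trusted. I'll lift off. As a check on the rocker, I'll compare each half's shade with the level outlet disc in the earlier pictures.

```bash
python3 - <<'E'
from h import *
a={n:cv2.imread(f"pics/{n}.png").astype(float).mean(2) for n in("w2","w3","w4")}
def m(i,c,r,k=3): return a[i][r-k:r+k+1,c-k:c+k+1].mean().round(1)
# disc, level-half(off)/raised-half(off), near(now)/far(now)
print("w2 disc",m("w2",250,172,2),m("w2",263,172,2),"near",m("w2",285,147),"far",m("w2",291,174))
print("w3 disc",m("w3",187,240),m("w3",210,225),"near",m("w3",256,195),"far",m("w3",268,236))
print("w4 disc",m("w4",216,152),m("w4",232,148),"near",m("w4",265,118),"far",m("w4",275,152))
E
```

```text
w2 disc 184.3 184.5 near 182.7 far 153.1
w3 disc 131.6 137.2 near 144.0 far 126.4
w4 disc 164.8 167.4 near 132.9 far 165.9
```

>>> step_arm(
  targets=[
    [[0, 0, 0], [0, 0, -10], 0],
    [[0, 0, 0], [0, 0, -30], 0],
    [[0, 0, 0], [0, 0, -40], 0],
    [[0, 0, 0], [0, 0, -40], 0],
    [[0, 0, 0], [0, 0, -40], 0],
  ],
)

```text
time: 14.73
tool_pos: [0.5011, 0.3058, 0.3318]
tcp_rot: [-0.444, -3.11, 0.001]
wrist_force: [0.8, -0.2, -0.3]
width: 0.004
grip_force: 0.0
```

>>> step_arm(
  targets=[
    [[0, 0, 0], [0, -20, -30], 0],
    [[0, 0, 0], [0, -40, 0], 0],
    [[0, 0, 0], [0, -40, 0], 0],
    [[0, 0, 0], [0, -40, 0], 0],
    [[0, 0, 0], [0, -40, 0], 0],
  ],
)

```text
time: 15.15
tool_pos: [0.4504, 0.1319, 0.3609]
tcp_rot: [0.442, 3.109, 0.0]
wrist_force: [0.7, -1.3, -0.6]
width: 0.001
grip_force: 0.0
```

Shade relative to the level disc: the pressed half was 0.83 while off and is 1.00 now, so it lies level and the rocker is fully over. On to the station.

>>> step_arm(
  targets=[
    [[0, 0, 0], [-17, -35, 0], 0],
    [[0, 0, 0], [-17, -35, 0], 0],
    [[0, 0, 0], [-17, -35, 0], 0],
    [[0, 0, 0], [-17, -35, 0], 0],
    [[0, 0, 0], [-17, -35, 0], 0],
  ],
)

```text
time: 15.57
tool_pos: [0.4835, -0.0605, 0.361]
tcp_rot: [0.444, 3.108, -0.0]
wrist_force: [0.5, 0.3, 0.2]
width: 0.003
grip_force: 0.0
```

>>> step_arm(
  targets=[
    [[0, 0, 0], [-17, -35, 0], 0],
    [[0, 0, 0], [-17, -35, 0], 0],
    [[0, 0, 0], [-17, -35, 0], 0],
    [[0, 0, 0], [-17, -35, 0], 0],
    [[0, 0, 0], [-17, -35, 10], 0],
  ],
)

```text
time: 15.98
tool_pos: [0.5171, -0.253, 0.3529]
tcp_rot: [0.444, 3.105, -0.003]
wrist_force: [1.9, -0.3, 0.6]
width: -0.001
grip_force: 0.0
```

>>> step_arm(
  targets=[
    [[0, 0, 0], [-17, -35, 10], 0],
    [[0, 0, 0], [-17, -35, 20], 0],
    [[0, 0, 0], [0, 0, 20], 0],
    [[0, 0, 0], [0, 0, 0], 0],
    [[0, 0, 0], [0, 0, 0], 0],
  ],
)

```text
time: 16.4
tool_pos: [0.528, -0.325, 0.2996]
tcp_rot: [-0.445, -3.106, -0.003]
wrist_force: [0.6, 0.4, -0.5]
width: -0.003
grip_force: 0.0
```

```bash
python3 - <<'E'
from h import *
s=read_state();print(s["time"],s["tool_pos"],s["tcp_rot"],s["q"])
for c in("wrist","top"): cv2.imwrite(f"pics/{c}7.png",read_camera(c)[:,:,::-1])
for n,z in [("spin_key_top",.055),("stop_key_top",.052),("station",0),("switch_box",0)]:
    for r in tip_of("wrist",n)[:2]: print(n,r["at"],r["score"],at_z("wrist",r["at"],z))
for n in("lid_front","lid_hinge"):
    r=tip_of("top",n); print(n,r[0]["score"] if r else 0,[at_z("top",q["at"],.1) for q in r[:1]])
E
```

```text
16.4 [ 0.528  -0.325   0.2996] [-0.4453 -3.1061 -0.0034] [-0.5921  0.166   1.7298  0.0003  1.2501 -1.8782]
spin_key_top [193.0, 233.7] 0.62 [ 0.5138 -0.3732  0.055 ]
spin_key_top [41.3, 555.7] 0.4 [ 0.4522 -0.0023  0.055 ]
stop_key_top [155.2, 184.5] 0.73 [ 0.4592 -0.4126  0.052 ]
station [168.6, 218.3] 0.56 [ 0.4869 -0.3941  0.    ]
switch_box [115.8, 372.2] 0.95 [ 0.4778 -0.1905  0.    ]
lid_front 0.56 [array([0.4938, 0.2924, 0.1   ])]
lid_hinge 0.77 [array([0.6348, 0.2701, 0.1   ])]
```

View pics/wrist7.png

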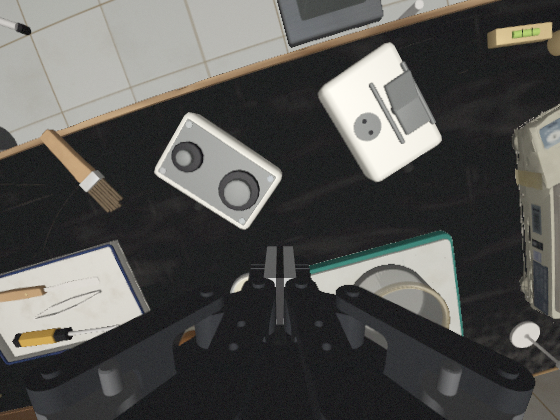

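The view shows the large key's cap at about row 189, col 239, inside a dark ring, and the small one at row 157, col 184. The network's point lies some 5 px off the cap, so I'll refine it by fitting the light cap.

```bash
python3 - <<'E'
from h import *
g=cv2.imread("pics/wrist7.png",0);
for (c,r,k) in ((239,189,24),(185,157,18)):
    p=g[r-k:r+k,c-k:c+k]
    cir=cv2.HoughCircles(cv2.resize(p,None,fx=4,fy=4,interpolation=cv2.INTER_CUBIC),cv2.HOUGH_GRADIENT,1,20,param1=120,param2=15,minRadius=20,maxRadius=95)
    for x,y,R in cir[0][:5]: 
        q=(y/4+r-k,x/4+c-k);print(q[::-1],"r",R/4,at_z("wrist",q,.055),at_z("wrist",q,.045))
k=g[160:218,205:272];print(k[29,::2])
print(calibration("wrist")["t"])
E
```

```text
(np.float32(239.375), np.float32(190.375)) r 20.25 [ 0.5123 -0.3662  0.055 ] [ 0.5139 -0.3681  0.045 ]
(np.float32(236.375), np.float32(195.375)) r 14.575 [ 0.5168 -0.3712  0.055 ] [ 0.5185 -0.3733  0.045 ]
(np.float32(234.625), np.float32(188.125)) r 16.15 [ 0.5084 -0.3705  0.055 ] [ 0.5098 -0.3725  0.045 ]
(np.float32(242.875), np.float32(186.375)) r 14.95 [ 0.5091 -0.3611  0.055 ] [ 0.5106 -0.3628  0.045 ]
(np.float32(241.625), np.float32(196.625)) r 13.875 [ 0.5198 -0.366   0.055 ] [ 0.5216 -0.3679  0.045 ]
(np.float32(187.625), np.float32(155.875)) r 16.4 [ 0.4603 -0.4083  0.055 ] [ 0.4602 -0.4116  0.045 ]
(np.float32(182.625), np.float32(157.875)) r 7.7 [ 0.4608 -0.4143  0.055 ] [ 0.4607 -0.4178  0.045 ]
(np.float32(182.375), np.float32(152.875)) r 12.575 [ 0.4557 -0.4127  0.055 ] [ 0.4554 -0.4161  0.045 ]
(np.float32(192.625), np.float32(154.375)) r 9.7 [ 0.4604 -0.4025  0.055 ] [ 0.4603 -0.4056  0.045 ]
(np.float32(190.875), np.float32(159.875)) r 11.575 [ 0.4654 -0.4064  0.055 ] [ 0.4654 -0.4096  0.045 ]
[161 164 164 164 163 165 166  73  81  76 152 164 165 168 170 172 172 173
 175 172 175 166 105  74  85  84  80  63 171 172 172 170 238 225]
[ 0.164  -0.6108  0.2157]
```

```bash
python3 -c "
from h import *
rows([.515,-.3705,.160],4)"
```

```text
shift [  1.4 -47.8 142.7] norm 150.5 per row [  0.3 -12.   35.7]
```

>>> step_arm(
  targets=[
    [[0, 0, 0], [1, -15, 32], 0],
    [[0, 0, 0], [0, -15, 34], 0],
    [[0, 0, 0], [0, -12, 34], 0],
    [[0, 0, 0], [0, -6, 30], 0],
    [[0, 0, 0], [0, 0, 10], 0],
  ],
)

```text
time: 17.22
tool_pos: [0.5118, -0.37, 0.1563]
tcp_rot: [-0.445, -3.103, -0.005]
wrist_force: [-1.1, -0.1, -0.7]
width: -0.004
grip_force: 0.0
```

>>> step_arm(
  targets=[
    [[0, 0, 0], [0, 0, 0], 0],
    [[0, 0, 0], [0, 0, 0], 0],
  ],
)

```text
time: 17.38
tool_pos: [0.5149, -0.3708, 0.1619]
tcp_rot: [-0.444, -3.11, -0.0]
wrist_force: [0.8, -0.1, -0.2]
width: -0.003
grip_force: 0.0
```

```bash
python3 - <<'E'
from h import *
s=read_state();print(s["time"],s["tool_pos"],s["tcp_rot"])
rows([.515,-.3705,.138],4)
for c in("top","scene"): read_camera(c)
for n in("spin_key_top","stop_key_top","station"):
    o=[]
    for c in("top","scene"):
        r=tip_of(c,n); print(n,c,r[0] if r else None)
        if r:o.append((c,r[0]["at"]))
    if len(o)==2: print(tri(o))
E
```

```text
17.3833 [ 0.5149 -0.3708  0.1619] [-0.4439 -3.1101 -0.0004]
shift [ 0.   0.3 23.9] norm 23.9 per row [0.  0.1 6. ]
spin_key_top top None
spin_key_top scene {'at': [279.9, 320.1], 'score': 0.61}
stop_key_top top None
stop_key_top scene {'at': [297.7, 318.8], 'score': 0.48}
station top {'at': [231.4, 365.2], 'score': 0.48}
station scene {'at': [298.6, 315.8], 'score': 0.69}
(array([ 0.4796, -0.3872,  0.0081]), array([2.4, 2.4]))
```

>>> step_arm(
  targets=[
    [[0, 0, 0], [0, 0, 6], 0],
    [[0, 0, 0], [0, 0, 6], 0],
    [[0, 0, 0], [0, 0, 4], 0],
    [[0, 0, 0], [0, 0, 3], 0],
    [[0, 0, 0], [0, 0, 0], 0],
  ],
)

```text
time: 18.2
tool_pos: [0.5138, -0.3705, 0.1406]
tcp_rot: [-0.444, -3.108, -0.002]
wrist_force: [-0.3, -0.9, -0.6]
width: -0.003
grip_force: 0.0
```

>>> step_arm(
  targets=[
    [[0, 0, 0], [0, 0, 3], 0],
    [[0, 0, 0], [0, 0, 3], 0],
    [[0, 0, 0], [0, 0, 0], 0],
  ],
)

```text
time: 18.45
tool_pos: [0.5147, -0.3712, 0.1362]
tcp_rot: [0.444, 3.11, -0.0]
wrist_force: [-0.6, -0.4, 3.2]
width: 0.001
grip_force: 1.4
```

>>> step_arm(
  targets=[
    [[0, 0, 0], [0, 0, 2], 0],
    [[0, 0, 0], [0, 0, 2], 0],
    [[0, 0, 0], [0, 0, 0], 0],
  ],
)

```text
time: 18.7
tool_pos: [0.5147, -0.3712, 0.1326]
tcp_rot: [0.444, 3.11, -0.001]
wrist_force: [-1.0, 0.1, 4.8]
width: -0.001
grip_force: 2.4
```

>>> step_arm(
  targets=[
    [[0, 0, 0], [0, 0, 1], 0],
    [[0, 0, 0], [0, 0, 1], 0],
    [[0, 0, 0], [0, 0, 0], 0],
  ],
)

```text
time: 18.95
tool_pos: [0.5148, -0.3712, 0.1309]
tcp_rot: [0.444, 3.109, -0.001]
wrist_force: [-1.3, 1.5, 5.3]
width: -0.002
grip_force: 2.8
```

>>> step_arm(
  targets=[
    [[0, 0, 0], [0, 0, 1], 0],
    [[0, 0, 0], [0, 0, 1], 0],
    [[0, 0, 0], [0, 0, 0], 0],
  ],
)

```text
time: 19.2
tool_pos: [0.5148, -0.3713, 0.1305]
tcp_rot: [0.444, 3.11, -0.001]
wrist_force: [-5.1, 3.3, 12.7]
width: 0.003
grip_force: 6.5
```

>>> step_arm(
  targets=[
    [[0, 0, 0], [0, 0, 1], 0],
    [[0, 0, 0], [0, 0, 1], 0],
    [[0, 0, 0], [0, 0, 0], 0],
  ],
)

```text
time: 19.45
tool_pos: [0.5149, -0.3714, 0.1304]
tcp_rot: [0.444, 3.11, -0.001]
wrist_force: [-7.0, 6.1, 22.3]
width: -0.0
grip_force: 11.1
```

>>> step_arm(
  targets=[
    [[0, 0, 0], [0, 0, -1], 0],
    [[0, 0, 0], [0, 0, 0], 0],
    [[0, 0, 0], [0, 0, 0], 0],
    [[0, 0, 0], [0, 0, 0], 0],
    [[0, 0, 0], [0, 0, 0], 0],
  ],
)

```text
time: 19.87
tool_pos: [0.5149, -0.3713, 0.1304]
tcp_rot: [0.444, 3.109, -0.001]
wrist_force: [-5.4, 4.8, 18.3]
width: 0.0
grip_force: 8.7
```

>>> step_arm(
  targets=[
    [[0, 0, 0], [0, 0, 0], 0],
    [[0, 0, 0], [0, 0, 0], 0],
    [[0, 0, 0], [0, 0, 0], 0],
    [[0, 0, 0], [0, 0, 0], 0],
    [[0, 0, 0], [0, 0, 0], 0],
  ],
)

```text
time: 20.28
tool_pos: [0.5149, -0.3713, 0.1305]
tcp_rot: [0.444, 3.109, -0.001]
wrist_force: [-6.2, 3.7, 17.4]
width: 0.001
grip_force: 8.7
```

The key is at its hard stop and held steadily at about 17 N, so I'm handing in.

```bash
python3 -c "
from workcell import *
print(finish_job())"
```

```text
the job is handed in; nothing more can be done
None
```

I tipped the rocker fully over, then closed the lid gently until it was shut. The job was handed in at about 20 s with the arm holding the large key against its stop at about 17 N; no verdict came back.

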